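Restock the pick bins

ROBOT

A 6-joint arm with a two-finger parallel gripper is mounted at the origin on the work surface. World frame = base frame: x ahead of the robot, y to its left, z up, the work surface at z = 0. Lengths are in m, angles in degrees, forces in N, time in s.
With the tool pointing down it reaches from about 0.35 to 0.875 m from the base axis. Payload 4.2 kg.
Tool frame: the origin (TCP) lies between the finger pads; the fingertips stand 8 mm ahead of it and the grasp point (between the pads) lies 11 mm behind it; z points along the fingers, y is the line along which they close (so a half turn about z gives the same grasp; the last joint's range is limited). The gripper opens to 87 mm and grips with 3 to 60 N. Pads are 19 mm wide; open, the fingers measure 117 mm over their backs; the gripper's body (75 mm by 190 mm) begins 51 mm behind the grasp point.
Start: joints at [-61.559, 22.042, 0.453, 0, -68.411, -14.817], TCP at [0.147, -0.607, 0.231] pointing down, gripper open.
Joint ranges: [-179.83, 179.83], [-69.29, 118.12], [-61.27, 80.66], [-181.25, 117.63], [-171.15, -9.14], [-177.46, 177.46]. Speed limits (degrees/s): [159.86, 159.86, 180, 180, 180, 180].

INTERFACE

Orientations are given as a 3x3 rotation matrix whose columns are the frame's x, y, z axes.
In Python, from workcell import bot, viewer, ticket gives the robot as it stands.
- The arm moves only by the shell command python3 -m creep 'ROWS'. ROWS is JSON, a list of rows, each a list of 7 numbers: the closure, from -1 (fully open) to 1 (shut), then the shift along the tool's x, y, z in units of 25 mm (1.0 is 25 mm), then the turn, a rotation vector about the tool's x, y, z in units of 5 degrees (1.0 is 5 degrees). A call has 1 to 20 rows; each row shifts and turns the commanded pose from where the row before left it, along the tool's axes as they then stand; what a row does not reach is not made up. A row lasts 1/12 s, in which the tool goes at most 41.7 mm and 7.16 degrees, less where a joint would pass 70% of its speed; a pose out of reach is approached as far as the arm can. A call is refused whole if a number of a shift passes 1 or a number of a turn 1, either way. A call with a gripper value outside its range is refused whole. The fingers move at their own pace and stop on an object; the grip force is fixed at half the most. Time passes only in rows, so rows that do not move let the fingers close. It gives the time, the measured TCP pose, the force, the opening and the grip force at its end, in the units of the state.
- bot.read_state(): the state, without advancing time (a new reading comes with each control period).
- viewer.capture(name): name is "scene" or "top" or "wrist"; returns the picture (420x560x3 uint8, red, green, blue); there is no depth.
- viewer.calibration(name): a dict with "intrinsics" (3x3 intrinsics, pixels), "extrinsics" (4x4, takes a point from camera to world coordinates). Camera axes: x right, y up, looking along -z (the intrinsics and any distortion apply to the point x, -y, -z); pixel columns grow to the right and rows downward; lengths in m; the calibration is good to about 2 mm. A picture is of the moment at which its call begins: read the wrist's pose just before it. calibration takes no time and is no camera call; for the wrist camera it gives the pose at the moment of the call.
- ticket.finish_job(): hands the job in; it is judged then, once.
The state is a dict: "t": time; "joints": joint angles; "dq": joint speeds; "joint_torque": joint torques, N m; "position": TCP position; "tcp_rot": TCP orientation; "force": force on the tool from outside, world axes, zero at the start; "ft_torque": the same for the moment, N m; "grip_width": finger opening in m; "grip_force": force on a finger pad.
Only numpy, scipy, OpenCV 4.12 (cv2) and the standard library are available. Lean on these libraries where they do the work, as an engineer would, in place of code of your own. Each camera call takes 0.05 s, during which the arm holds its last target. There are 200 camera calls.

TASK

Restock the bench: put the red-label carton and the large green-label carton each on the bench close behind the blue bin with the card of its own colour (behind is the side away from the robot), centred and with a short end square to the bin's back, and stack the small green-label washer box squarely on the middle of the large green carton. Stand the orange-lidded jar in the gap between the two bins and lay the black tape roll flat on the middle of the grey case's lid. Set everything down gently, dropping nothing, and do not shift the bins, the case, the yellow tray or the tin.

Things in the scene. Friction and masses are not known exactly. Their poses are not given: they have to be found in the camera images.
- carton_red: brown cardboard carton of bolts, 80 (x) x 55 (y) x 50 mm high, about 0.4 kg, with a red label wrapped over the middle of its top and sides. Origin at the centre of its underside; x is its long axis, z up. Grasp across y.
- carton_green: large green-label carton: brown cardboard carton of nuts, 80 (x) x 55 (y) x 50 mm high, about 0.4 kg, with a green label wrapped over the middle of its top and sides. Origin at the centre of its underside; x is its long axis, z up. Its flat top is at z = 50 mm.
- washer_box: small white box of washers, 55 (x) x 45 (y) x 30 mm high, about 0.12 kg, with a green label over its top and sides. Origin at the centre of its underside; x is its long axis, z up.
- paste_jar: standing round jar of paste, diameter 50 mm from foot to lid, 80 mm tall, about 0.25 kg, white with a black band and a ribbed orange lid. Origin at the centre of its foot, z up along the jar.
- tape_roll: roll of black insulating tape lying flat, outer diameter 60 mm, core hole about 32 mm, 25 mm high, 0.09 kg. Origin at the centre of its underside, z up along its axis.
- bin_red: blue plastic storage bin with a red card on its low front and a red strip on its rear rim, filled with steel bolts: 90 (x) x 102 (y) x 52 mm high at the back, about 1.4 kg, loose on the bench. Origin at the centre of its underside; x points from the open front (towards the robot) to the back wall, whose outer face is at x = +45 mm; y to its left as the robot sees it.
- bin_green: blue plastic storage bin with a green card on its low front and a green strip on its rear rim, filled with brass nuts: same size, mass and axes as the red-card bin. The two bins stand side by side, 88 to 218 mm of free gap between them before their small yaws; either may be the left one.
- grey_case: closed grey steel case with black corners, 150 (x) x 100 (y) x 45 mm high, 1.6 kg, lying flat and loose on the bench, carrying handle at its front (-x). Origin at the centre of its underside; the flat lid is at z = 45 mm. It stands at the left or the right end of the row.
- yellow_tray: open yellow plastic tray with screwdrivers and a wrench, 150 (x) x 100 (y) x 35 mm high, 0.9 kg, loose; origin at the centre of its underside. To be left alone.
- steel_tin: round tin with a reddish-brown band and a brass-coloured lid, diameter 74 mm, 93 mm high, 0.7 kg, loose; origin at the centre of its underside. To be left alone.
Things that resemble listed ones, but are neither listed nor needed, are in the scene too. Leave any purple look-alike of the bin_green alone. Several things have the shape of the tape_roll; the one meant has the colours described above.

How it is judged:
By the outcome, as a careful person would: the job done as asked, in the order asked, and still so for the second after the job is handed in, with the robot touching nothing.
It also fails if it takes over 136 s, if anything falls off the work surface, if the arm or the gripper's body presses on something with over 40 N, if the wrist force passes 120 N, or if a joint passes its speed limit or range.

## Working session

There is one attempt and no reset: what is moved stays moved. The work goes in short steps, Python scripts to look and compute and a shell command to move; the robot and the scene stay as the last step left them, time stands still between calls to the robot, and variables do not carry over. Pictures are saved under pics/ and viewed, at most 14 in all, crops included, and the job is handed in when it is done.

```bash
ls; mkdir -p pics; python3 - <<'E'
from workcell import bot, viewer, ticket
import cv2, numpy as np
s=bot.read_state(); print(s['t'],s['position'],s['tcp_rot'],s['grip_width'])
for n in ("scene","top","wrist"):
    im=viewer.capture(n); cv2.imwrite(f"pics/{n}0.png",im[:,:,::-1])
    c=viewer.calibration(n); print(n,c)
E
```

```text
pics
0.0 [ 0.14713077 -0.60683993  0.22944686] [[-9.71899677e-01 -2.35394759e-01 -5.71053055e-04]
 [-2.35395445e-01  9.71897352e-01  2.12659112e-03]
 [ 5.44165485e-05  2.20125651e-03 -9.99997576e-01]] 0.08697280510164287
scene {'intrinsics': array([[507.09185761,   0.        , 286.40658497],
       [  0.        , 507.09185761, 210.17204289],
       [  0.        ,   0.        ,   1.        ]]), 'extrinsics': array([[ 0.70439007, -0.39024315,  0.59291223,  1.32339247],
       [ 0.70966177,  0.40442656, -0.57690496, -0.80521373],
       [-0.01465624,  0.82713327,  0.5618147 ,  0.83338954],
       [ 0.        ,  0.        ,  0.        ,  1.        ]])}
top {'intrinsics': array([[393.05936684,   0.        , 283.05663822],
       [  0.        , 393.05936684, 209.39582113],
       [  0.        ,   0.        ,   1.        ]]), 'extrinsics': array([[-0.09465137,  0.97519139, -0.20010713,  0.32591545],
       [-0.99550164, -0.09356559,  0.01489823, -0.01324302],
       [-0.00419451,  0.20061712,  0.97966075,  0.93750575],
       [ 0.        ,  0.        ,  0.        ,  1.        ]])}
wrist {'intrinsics': array([[318.66023547,   0.        , 285.37452837],
       [  0.        , 318.66023547, 210.84080573],
       [  0.        ,   0.        ,   1.        ]]), 'extrinsics': array([[-0.23529653, -0.9406765 , -0.24446526,  0.0808389 ],
       [ 0.97192198, -0.2272682 , -0.06096575, -0.62281438],
       [ 0.00178986, -0.25194619,  0.96773959,  0.38360509],
       [ 0.        ,  0.        ,  0.        ,  1.        ]])}
```

View pics/top0.png

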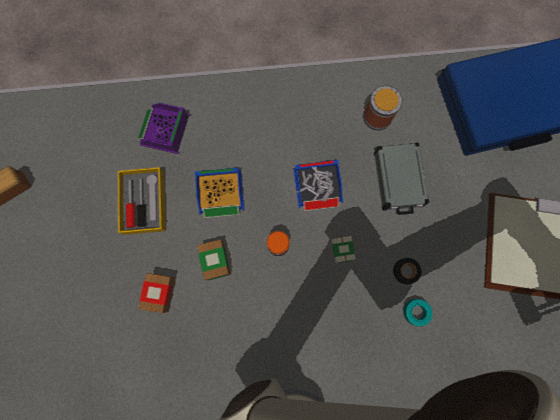

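View pics/scene0.png

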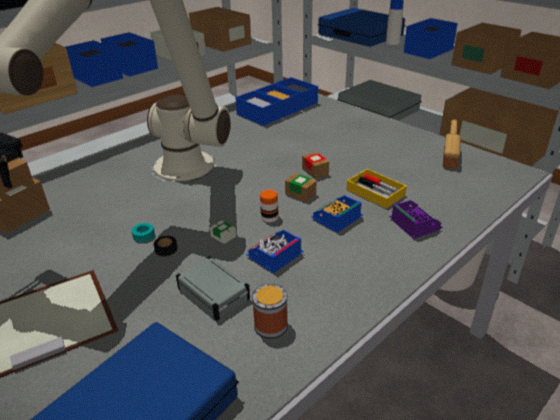

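The top view shows:
- red carton (155,293), large green carton (212,260), washer box (344,249), jar (278,242)
- black roll (406,271) and its teal look-alike (418,312)
- green-card bin (219,191), red-card bin (318,186), purple look-alike bin (163,128)
- case (402,177), tray (141,200), tin (380,107; it looks like the jar but is larger and brass-lidded)

The scene view agrees.

Candidates for the first target, the red-label carton: the red-label one (155,293) and the green-label one (212,260). The description picks (155,293).

```bash
cat > h.py <<'E'
from workcell import bot, viewer, ticket
import cv2, numpy as np
def cast(cal,px,z):
    K,E=cal['intrinsics'],cal['extrinsics']
    px=np.atleast_2d(np.asarray(px,float))
    d=np.c_[(px[:,0]-K[0,2])/K[0,0],-(px[:,1]-K[1,2])/K[1,1],-np.ones(len(px))]@E[:3,:3].T
    o=E[:3,3]; return (o+d*((z-o[2])/d[:,2])[:,None])[:,:2]
def proj(cal,p):
    K,E=cal['intrinsics'],cal['extrinsics']; q=E[:3,:3].T@(np.asarray(p)-E[:3,3])
    return K[0,2]+K[0,0]*q[0]/-q[2], K[1,2]+K[1,1]*q[1]/q[2]
def snap(n,f=None):
    c=viewer.calibration(n); im=viewer.capture(n)[:,:,::-1].copy()
    if f: cv2.imwrite('pics/'+f,im)
    return im,c
def yaw(): # heading of the closing axis, degrees
    R=bot.read_state()['tcp_rot']; return np.degrees(np.arctan2(R[1,1],R[0,1]))
def go(x,y,z,closing=None,pr=True):
    "shift along tool axes in row units (25 mm) and turn in 5 deg units, turn done first"
    s=bot.read_state(); R=s['tcp_rot']; t=0
    if closing is not None:
        t=(closing-yaw()+90)%180-90   # world yaw; tool z is down -> sign flips
        c,q=np.cos(np.radians(t)),np.sin(np.radians(t)); R=np.array([[c,-q,0],[q,c,0],[0,0,1]])@R
    d=R.T@(np.array([x,y,z])-s['position'])/.025
    if pr: print('shift',d.round(2),'turn',round(-t/5,2),'j',s['joints'][[0,5]].round(0),'t',round(s['t'],1))
    return d,-t/5
E
python3 - <<'E'
from h import *
c=viewer.calibration('top')
for n,p,z in [('cr',(155,293),.05),('cg',(212,260),.05),('wash',(344,249),.03),('jar',(278,242),.08),('tape',(406,271),.025),('bg',(219,191),.03),('br',(318,186),.03),('case',(402,177),.045),('tray',(141,200),.03),('tin',(383,98),.093),('purp',(163,128),.03)]:
    print(n,cast(c,p,z).round(3))
im=cv2.imread('pics/top0.png'); cv2.imwrite('pics/crop0.png',cv2.resize(im[150:330,110:450],None,fx=2.3,fy=2.3,interpolation=cv2.INTER_CUBIC))
# where does the wrist camera centre ray/camera sit in tool frame
s=bot.read_state(); E=viewer.calibration('wrist')['extrinsics']; print(s['tcp_rot'].T@(E[:3,3]-s['position']), s['tcp_rot'].T@E[:3,:3])
E
```

```text
cr [[0.346 0.273]]
cg [[0.407 0.143]]
wash [[ 0.405 -0.158]]
jar [[ 0.43  -0.008]]
tape [[ 0.342 -0.294]]
bg [[0.57  0.121]]
br [[ 0.56  -0.115]]
case [[ 0.559 -0.313]]
tray [[0.566 0.306]]
tin [[ 0.739 -0.282]]
purp [[0.743 0.248]]
[ 0.06818798  0.00047744 -0.15388964] [[-1.21385938e-04  9.67718964e-01  2.52031727e-01]
 [ 9.99999988e-01  1.41174298e-04 -6.04333003e-05]
 [-9.40628529e-05  2.52031716e-01 -9.67718970e-01]]
```

View pics/crop0.png

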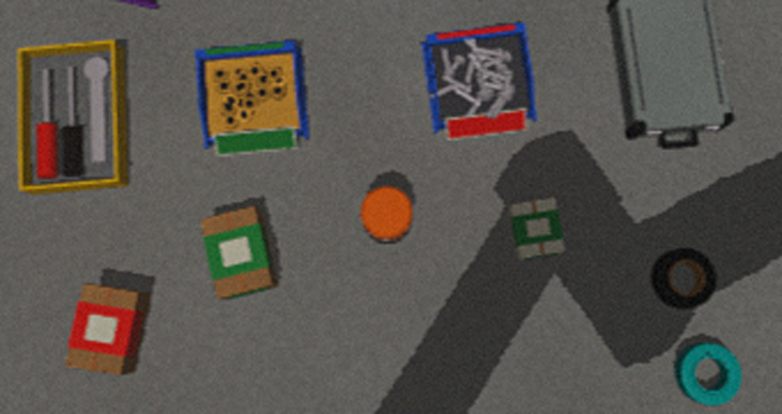

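The crop confirms it: red label on the carton at lower left (105,330), green label at (238,250). The black roll is at (684,278) and the teal one at (708,373).

```bash
python3 - <<'E'
from h import *
go(.53,.03,.36,90)
E
```

```text
shift [-15.31  25.49  -5.17] turn 2.72 j [-62. -15.] t 0.1
```

```bash
python3 -m creep '[[-1,0,0,-1,0,0,0.9],[-1,0,0,-1,0,0,0.9],[-1,0,0,-1,0,0,0.92],[-1,-0.6,1,-1,0,0,0],[-1,-0.6,1,-1,0,0,0],[-1,-0.6,1,0,0,0,0],[-1,-0.6,1,0,0,0,0],[-1,-0.6,1,0,0,0,0],[-1,-0.6,1,0,0,0,0],[-1,-0.6,1,0,0,0,0],[-1,-0.6,1,0,0,0,0],[-1,-0.6,1,0,0,0,0],[-1,-0.6,1,0,0,0,0],[-1,-0.6,1,0,0,0,0],[-1,-0.6,1,0,0,0,0]]' && python3 -m creep '[[-1,-0.6,1,0,0,0,0],[-1,-0.6,1,0,0,0,0],[-1,-0.6,1,0,0,0,0],[-1,-0.6,1,0,0,0,0],[-1,-0.6,1,0,0,0,0],[-1,-0.6,1,0,0,0,0],[-1,-0.6,1,0,0,0,0],[-1,-0.6,1,0,0,0,0],[-1,-0.6,1,0,0,0,0],[-1,-0.6,1,0,0,0,0],[-1,-0.6,1,0,0,0,0],[-1,-0.6,1,0,0,0,0],[-1,-0.6,0.5,0,0,0,0],[-1,0,0,0,0,0,0],[-1,0,0,0,0,0,0]]'
python3 - <<'E'
from h import *
s=bot.read_state(); print(s['position'],yaw()); im,c=snap('wrist','w1.png'); print(c['extrinsics'][:3,3])
E
```

```text
t: 1.4
position: [0.3274, -0.3059, 0.3554]
tcp_rot: [[-1.0, -0.0, -0.0], [-0.0, 1.0, 0.0], [0.0, 0.0, -1.0]]
force: [0.3, -0.3, 0.2]
grip_width: 0.0871
grip_force: 0.0
t: 2.65
position: [0.5221, 0.006, 0.3546]
tcp_rot: [[-1.0, -0.002, -0.002], [-0.002, 1.0, -0.0], [0.002, -0.0, -1.0]]
force: [0.4, -0.9, -0.3]
grip_width: 0.0871
grip_force: 0.0
[0.52212255 0.0059668  0.35456747] 90.09902013683944
[0.454141   0.00653048 0.50859934]
```

View pics/w1.png

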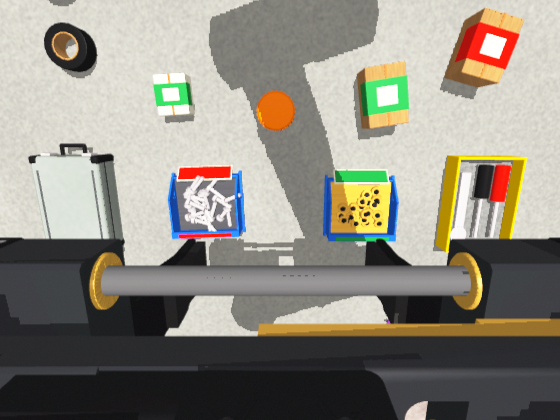

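The wrist view, with the robot at the top of the picture, shows the red-card bin (207,203), green-card bin (361,205), red carton (490,45), green carton (385,95), washer box (171,94), jar (275,110) and black roll (69,46). The bins' rear strips sit at row 237, right at the edge of what the gripper hides. I'll measure from this view, then move back for a clear look at the strips.

```bash
cat >> h.py <<'E'
def masks(im):
    H,S,V=[a.astype(int) for a in cv2.split(cv2.cvtColor(im,cv2.COLOR_BGR2HSV))]
    return dict(red=((H<6)|(H>174))&(S>150)&(V>50),green=(H>50)&(H<85)&(S>110)&(V>25),orange=(H>6)&(H<14)&(S>200)&(V>100),
      brown=(H>8)&(H<22)&(S>60)&(S<200)&(V>50),white=(S<40)&(V>180),blue=(H>100)&(H<125)&(S>150),
      purple=(H>130)&(H<150)&(S>100),dark=(V<50))
def blobs(m,cal,z,amin=60):
    "metric min-area rectangles of the mask's blobs on plane z: centre px, area, centre, sides, heading of long side"
    out=[]
    for k in cv2.findContours(np.uint8(m)*255,cv2.RETR_EXTERNAL,cv2.CHAIN_APPROX_NONE)[0]:
        if cv2.contourArea(k)<amin: continue
        p=cast(cal,k[:,0],z).astype(np.float32); (c,wh,a)=cv2.minAreaRect(p*1000)
        if wh[0]<wh[1]: wh,a=wh[::-1],a+90
        M=cv2.moments(k); out.append((int(M['m10']/M['m00']),int(M['m01']/M['m00']),int(M['m00']),np.round(c,1),np.round(wh,1),round((a+90)%180-90,1)))
    return out
def show(im,cal,zs):
    m=masks(im)
    for n,z in zs.items():
        for b in blobs(m[n],cal,z): print(n,*b)
E
python3 - <<'E'
from h import *
im=cv2.imread('pics/w1.png'); c=viewer.calibration('wrist')
show(im,c,dict(red=.05,green=.05,orange=.08,white=.05))
for p in [(171,94),(490,45),(69,46)]: print(p,im[p[1]-12,p[0]-8])
go(.63,.0,.36,90)
E
```

```text
red 203 235 90 [ 611.6 -117. ] [77.9  5.7] -87.5
red 204 172 483 [ 515.  -111.8] [76.5 15.8] -88.3
red 499 182 521 [530.8 317.9] [52.9 22.7] -0.1
red 487 44 1822 [350.8 269.9] [69.2 51.1] 75.5
green 359 238 134 [616.5 122.4] [79.   6.3] 88.1
green 360 176 503 [520.3 115.4] [76.1 14.5] -90.0
green 172 93 714 [ 408.5 -147.9] [48.7 27.9] -87.7
green 384 95 1464 [410.4 140.3] [62.8 43.1] -81.0
orange 276 110 1042 [430.8  -5.3] [48.3 45. ] 18.2
white 416 411 276 [937.5 237.6] [39.4 35.9] 0.1
white 340 311 1909 [736.6  79.4] [184.2  47.2] -89.9
white 209 318 2081 [ 749.  -117.1] [152.4  71.6] -89.9
white 285 260 109 [651.2   6.9] [21.8 13.3] -90.0
white 267 248 90 [631.4 -20.8] [73.7  6.5] -90.0
white 207 245 85 [ 633.9 -120.7] [44.6 26.4] -13.4
white 496 219 296 [586.  321.7] [54.6 15.9] 0.1
white 481 218 366 [583.8 298.4] [59.1 18.7] -0.1
white 464 202 1069 [558.3 269.9] [116.5  28.8] -0.1
white 448 105 42992 [469.8 220.4] [381.3 333. ] 12.2
white 125 123 55645 [ 477.  -196.9] [461.9 362.1] -90.0
(171, 94) [253 255 255]
(490, 45) [ 19  32 255]
(69, 46) [ 51  87 122]
shift [-4.33 -0.21 -0.21] turn 0.01 j [  18. -108.] t 2.7
```

```bash
python3 -m creep '[[-1,-1,0,0,0,0,0],[-1,-1,0,0,0,0,0],[-1,-1,0,0,0,0,0],[-1,-1,0,0,0,0,0],[-1,0,0,0,0,0,0],[-1,0,0,0,0,0,0]]' >/dev/null
python3 - <<'E'
from h import *
im,c=snap('wrist','w2.png'); print(c['extrinsics'][:3,3])
show(im,c,dict(red=.052,green=.052,blue=.052,orange=.08))
E
```

```text
[0.55405081 0.00508973 0.50841774]
red 201 169 107 [ 610.4 -115.2] [76.4  4.3] -88.0
red 200 104 464 [ 521.8 -110.8] [76.3 13.2] -88.1
red 512 113 588 [534.8 316.9] [51.2 22.5] -0.2
green 423 247 108 [729.7 215. ] [62.1  5.8] -18.7
green 367 172 162 [615.2 122.6] [78.9  4.3] 89.9
green 365 107 478 [526.3 115.1] [74.4 11.7] 89.9
green 166 15 850 [ 415.2 -146.7] [48.4 31.1] -87.1
green 387 17 976 [414.8 140.2] [63.5 44.6] -81.2
blue 364 145 862 [573.4 117.5] [109.6  90.5] 90.0
blue 204 142 956 [ 567.9 -111.2] [109.9  89.9] -88.4
orange 275 25 1451 [434.3  -6.5] [51.2 48.1] 10.9
```

View pics/w2.png

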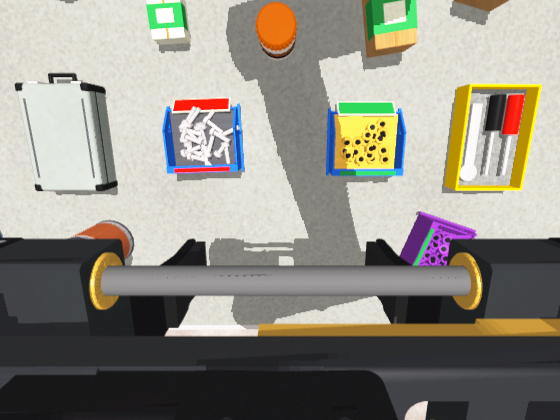

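The bins stand clear: red strip at (201,169), green strip at (367,172), with the purple look-alike's edge at (440,240). I'll take one low look over each bin for exact back-wall lines.

```bash
python3 -m creep '[[-1,-0.3,-0.9,1,0,0,0],[-1,-0.3,-0.9,1,0,0,0],[-1,-0.3,-0.9,1,0,0,0],[-1,-0.3,-0.9,1,0,0,0],[-1,-0.3,-1,1,0,0,0],[-1,0,0,1,0,0,0],[-1,0,0,0,0,0,0],[-1,0,0,0,0,0,0]]' >/dev/null
python3 - <<'E'
from h import *
im,c=snap('wrist','w3.png'); print(c['extrinsics'][:3,3])
show(im,c,dict(red=.052,blue=.052))
E
python3 -m creep '[[-1,0,1,0,0,0,0],[-1,0,1,0,0,0,0],[-1,0,1,0,0,0,0],[-1,0,1,0,0,0,0],[-1,0,1,0,0,0,0],[-1,0,1,0,0,0,0],[-1,0,1,0,0,0,0],[-1,0,1,0,0,0,0],[-1,0,1,0,0,0,0],[-1,0,0.3,0,0,0,0],[-1,0,0,0,0,0,0],[-1,0,0,0,0,0,0]]' >/dev/null
python3 - <<'E'
from h import *
im,c=snap('wrist','w4.png'); print(c['extrinsics'][:3,3])
show(im,c,dict(green=.052,blue=.052))
a,b=cv2.imread('pics/w3.png'),im; cv2.imwrite('pics/w34.png',np.hstack([a[:300,80:480],b[:300,80:480]]))
E
```

```text
[ 0.59019439 -0.10947431  0.35959347]
red 280 150 336 [ 610.6 -115.2] [78.9  4.8] -88.1
red 277 53 1014 [ 526.3 -117.3] [72.9 11.9] -88.2
blue 471 116 2658 [575.6  97.4] [105.   87.4] -88.9
blue 277 113 1452 [ 572.3 -116.3] [101.1  87.1] -88.0
[0.59085269 0.12387823 0.36143399]
green 283 153 408 [615.6 122.8] [78.7  4.7] -89.9
green 282 57 1092 [530.7 122.3] [72.5 11.4] -89.9
blue 283 115 1322 [576.1 122.3] [100.9  87.5] -89.9
blue 85 107 2997 [568.9 -91.1] [110.1  86.6] 88.4
```

View pics/w34.png

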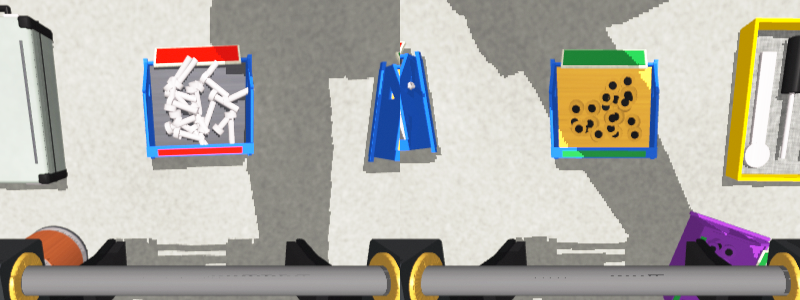

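Back-wall lines found: the red bin's strip centre is (280,150) in w3, at (0.611,-0.115) with yaw about 1.9°. The green bin's is (283,153) in w4, at (0.616,0.123) with yaw about 0.1°. Next is the red carton.

```bash
python3 - <<'E'
from h import *
go(.415,.253,.2,75.5)
print(cast(viewer.calibration('wrist'),[(363,250),(370,212)],.052))
E
```

```text
shift [10.78  2.6   0.27] turn 2.91 j [  24. -114.] t 5.0
[[0.71402886 0.20385746]
 [0.67327389 0.20832923]]
```

```bash
python3 -m creep '[[-1,0,0,0,0,0,0.97],[-1,0,0,0,0,0,0.97],[-1,0,0,0,0,0,0.97],[-1,0.98,0.24,0,0,0,0],[-1,0.98,0.24,0,0,0,0],[-1,0.98,0.24,0,0,0,0],[-1,0.98,0.24,0,0,0,0],[-1,0.98,0.24,0,0,0,0],[-1,0.98,0.24,0,0,0,0],[-1,0.98,0.24,0,0,0,0],[-1,0.98,0.24,0,0,0,0],[-1,0.98,0.24,0,0,0,0],[-1,0.98,0.24,0,0,0,0],[-1,0.98,0.2,0,0,0,0],[-1,0,0,0,0,0,0],[-1,0,0,0,0,0,0]]' >/dev/null
python3 - <<'E'
from h import *
im,c=snap('wrist','w5.png'); print(c['extrinsics'][:3,3],yaw())
m=masks(im); show(im,c,dict(red=.05,green=.05))
k=np.ones((5,5),np.uint8); mm=cv2.morphologyEx(np.uint8(m['red']|m['brown']),cv2.MORPH_CLOSE,k); mm=cv2.morphologyEx(mm,cv2.MORPH_OPEN,k)
for b in blobs(mm>0,c,.05,400): print(*b)
E
```

```text
[0.34834186 0.27060773 0.3603841 ] 75.46427272011847
red 291 125 2726 [348.6 277.3] [55.7 42.7] 75.5
green 208 305 737 [508.9 140.4] [63.1 21.1] 90.0
green 183 218 2554 [409.2 148.7] [66.1 44.5] -80.0
420 328 4273 [591.3 351.2] [338.1  22.9] 75.5
468 280 944 [550.8 419.3] [71.2 31.5] -1.2
101 280 963 [453.6  43.4] [71.1 32.1] -27.9
171 189 1118 [377.7 146.8] [68.5 19. ] -82.2
290 122 4627 [348.6 277.3] [79.  55.7] -14.5
```

View pics/w5.png

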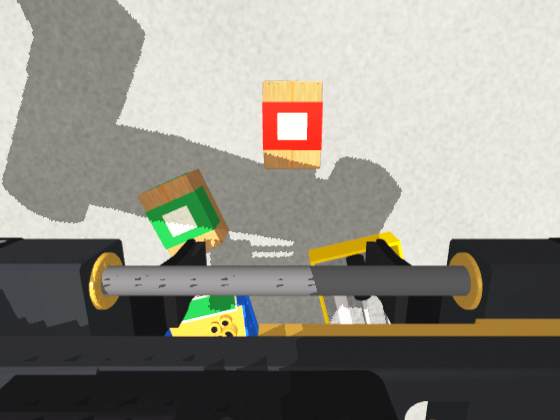

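The red carton sits squarely under the camera at (291,124): centre (0.3486, 0.2773), 79 × 56 mm, heading -14.5°.

```bash
python3 - <<'E'
from h import *
go(.3486,.2773,.02)
E
```

```text
shift [2.83 0.27 7.45] turn 0.0 j [  51. -155.] t 6.4
```

```bash
python3 -m creep '[[-1,0.94,0.09,0.5,0,0,0],[-1,0.94,0.09,0.5,0,0,0],[-1,0.95,0.09,0.5,0,0,0],[-1,0,0,1,0,0,0],[-1,0,0,1,0,0,0],[-1,0,0,1,0,0,0],[-1,0,0,1,0,0,0],[-1,0,0,1,0,0,0],[-1,0,0,0.6,0,0,0],[-1,0,0,0.35,0,0,0],[-1,0,0,0,0,0,0]]' >/dev/null
python3 - <<'E'
from h import *
go(.3486,.2773,.02)
E
python3 -m creep '[[1,0,0,0,0,0,0],[1,0,0,0,0,0,0],[1,0,0,0,0,0,0],[1,0,0,0,0,0,0],[1,0,0,0,0,0,0],[1,0,0,0,0,0,0],[1,0,0,0,0,0,0]]'
```

```text
shift [ 0.    0.04 -0.09] turn 0.0 j [  59. -164.] t 7.3
t: 7.9
position: [0.3479, 0.2772, 0.0198]
tcp_rot: [[-0.968, 0.251, -0.0], [0.251, 0.968, -0.001], [0.0, -0.001, -1.0]]
force: [-0.4, -1.8, 5.5]
grip_width: 0.055
grip_force: 30.0
```

```bash
python3 -m creep '[[1,0,0,-0.3,0,0,0],[1,0,0,-0.7,0,0,0],[1,0,0,-1,0,0,0],[1,0,0,-1,0,0,0],[1,0,0,-1,0,0,0],[1,0,0,-0.6,0,0,0]]' | tail -3
python3 - <<'E'
from h import *
go(.665,-.1134,.03,91.9)
E
```

```text
force: [0.7, 1.1, -4.4]
grip_width: 0.0549
grip_force: 30.0
shift [-12.14 -16.08   4.23] turn -3.28 j [  60. -164.] t 8.4
```

```bash
python3 -m creep '[[1,0,0,0,0,0,-0.82],[1,0,0,0,0,0,-0.82],[1,0,0,0,0,0,-0.82],[1,0,0,0,0,0,-0.82],[1,-0.4,-0.5,0,0,0,0],[1,-0.71,-0.95,0,0,0,0],[1,-0.71,-0.95,0,0,0,0],[1,-0.71,-0.95,0,0,0,0],[1,-0.71,-0.95,0,0,0,0],[1,-0.71,-0.95,0,0,0,0],[1,-0.71,-0.95,0,0,0,0],[1,-0.71,-0.95,0,0,0,0],[1,-0.71,-0.95,0,0,0,0],[1,-0.71,-0.95,0,0,0,0],[1,-0.71,-0.95,0,0,0,0],[1,-0.71,-0.95,0,0,0,0],[1,-0.71,-0.95,0,0,0,0]]' >/dev/null; python3 -m creep '[[1,-0.71,-0.95,0,0,0,0],[1,-0.71,-0.95,0,0,0,0],[1,-0.71,-0.95,0,0,0,0],[1,-0.71,-0.95,0,0,0,0],[1,-0.3,-0.4,0,0,0,0],[1,0,0,0,0,0,0],[1,0,0,0,0,0,0]]'
python3 - <<'E'
from h import *
go(.665,-.1134,.02,91.9)
E
```

```text
t: 10.4
position: [0.6616, -0.1152, 0.1326]
tcp_rot: [[-1.0, -0.031, -0.003], [-0.031, 1.0, 0.001], [0.003, 0.001, -1.0]]
force: [-0.1, 0.5, -4.1]
grip_width: 0.0547
grip_force: 30.0
shift [-0.16  0.06  4.5 ] turn -0.03 j [  4. -92.] t 10.4
```

```bash
python3 -m creep '[[1,-0.16,0.06,0.6,0,0,0],[1,0,0,1,0,0,0],[1,0,0,1,0,0,0],[1,0,0,0.8,0,0,0],[1,0,0,0.5,0,0,0],[1,0,0,0.2,0,0,0],[1,0,0,0.1,0,0,0],[1,0,0,0.08,0,0,0],[1,0,0,0,0,0,0],[1,0,0,0,0,0,0]]'
python3 - <<'E'
from h import *
go(.665,-.1134,.02,91.9)
E
```

```text
t: 11.23
position: [0.6673, -0.1131, 0.0287]
tcp_rot: [[-0.999, -0.033, 0.002], [-0.033, 0.999, 0.0], [-0.002, -0.0, -1.0]]
force: [0.4, -0.4, -3.9]
grip_width: 0.0546
grip_force: 30.0
shift [ 0.09 -0.01  0.35] turn -0.0 j [  4. -92.] t 11.2
```

```bash
python3 -m creep '[[1,0.04,0,0.1,0,0,0],[1,0.04,0,0.1,0,0,0],[1,0,0,0.08,0,0,0],[1,0,0,0,0,0,0],[1,0,0,0,0,0,0]]'
```

```text
t: 11.65
position: [0.6644, -0.1133, 0.0202]
tcp_rot: [[-0.999, -0.033, -0.0], [-0.033, 0.999, -0.0], [0.0, -0.0, -1.0]]
force: [-0.2, -0.3, -4.8]
grip_width: 0.0548
grip_force: 30.0
```

```bash
python3 -m creep '[[1,0,0,0.03,0,0,0],[1,0,0,0,0,0,0]]'; python3 -m creep '[[1,0,0,0.03,0,0,0],[1,0,0,0,0,0,0]]'
```

```text
t: 11.82
position: [0.6646, -0.1133, 0.0199]
tcp_rot: [[-0.999, -0.033, 0.0], [-0.033, 0.999, -0.0], [-0.0, -0.0, -1.0]]
force: [-1.0, -0.5, -1.5]
grip_width: 0.0551
grip_force: 30.0
t: 11.98
position: [0.6647, -0.1133, 0.0199]
tcp_rot: [[-0.999, -0.033, 0.0], [-0.033, 0.999, -0.0], [-0.0, -0.0, -1.0]]
force: [-3.1, 0.1, 3.2]
grip_width: 0.0552
grip_force: 30.0
```

```bash
python3 -m creep '[[-0.6,0,0,0,0,0,0],[-0.6,0,0,0,0,0,0],[-0.6,0,0,0,0,0,0],[-0.6,0,0,-0.3,0,0,0],[-0.6,0,0,-1,0,0,0],[-0.6,0,0,-1,0,0,0],[-0.6,0,0,-1,0,0,0],[-0.6,0,0,-1,0,0,0],[-1,0,0,-1,0,0,0],[-1,0,0,-1,0,0,0],[-1,0,0,-1,0,0,0]]'
python3 - <<'E'
from h import *
go(.476,.155,.2,100)
E
```

```text
t: 12.9
position: [0.6645, -0.1133, 0.2034]
tcp_rot: [[-0.999, -0.033, 0.001], [-0.033, 0.999, -0.0], [-0.001, -0.0, -1.0]]
force: [0.6, -0.4, -0.6]
grip_width: 0.0822
grip_force: 0.0
shift [ 5.56 11.88  0.13] turn -1.63 j [  4. -92.] t 12.9
```

```bash
python3 -m creep '[[-1,0,0,0,0,0,-0.81],[-1,0,0,0,0,0,-0.81],[-1,0.46,0.99,0,0,0,0],[-1,0.46,0.99,0,0,0,0],[-1,0.46,0.99,0,0,0,0],[-1,0.46,0.99,0,0,0,0],[-1,0.46,0.99,0,0,0,0],[-1,0.46,0.99,0,0,0,0],[-1,0.46,0.99,0,0,0,0],[-1,0.46,0.99,0,0,0,0],[-1,0.46,0.99,0,0,0,0],[-1,0.46,0.99,0,0,0,0],[-1,0.46,0.99,0,0,0,0],[-1,0.46,0.99,0,0,0,0],[-1,0,0,0,0,0,0],[-1,0,0,0,0,0,0]]' >/dev/null
cat >> h.py <<'E'
def box(im,c,col,z,kk=5,extra='brown'):
    m=masks(im); k=np.ones((kk,kk),np.uint8); mm=cv2.morphologyEx(np.uint8(m[col]|m[extra]),cv2.MORPH_CLOSE,k); mm=cv2.morphologyEx(mm,cv2.MORPH_OPEN,k)
    for b in blobs(mm>0,c,z,400): print('box',*b)
E
python3 - <<'E'
from h import *
im,c=snap('wrist','w6.png'); print(c['extrinsics'][:3,3],yaw())
show(im,c,dict(red=.05,green=.05,orange=.08)); box(im,c,'green',.05)
E
```

```text
[0.40940791 0.14477878 0.35598661] 100.05070607805263
red 436 255 359 [508.8 321.1] [23.4 20.9] -1.1
red 31 187 1006 [509.6 -87.1] [64.  18.2] -88.3
green 229 317 257 [616.9 122. ] [79.2  6. ] 89.9
green 246 229 1172 [514.3 124.1] [73.  18.9] -90.0
green 284 127 2787 [410.1 144.4] [55.1 43.5] -81.2
green 5 72 361 [ 406.2 -107.8] [26.7 11.4] -2.7
orange 134 127 298 [432.3  19.5] [39.2 14.4] -3.4
orange 150 120 70 [425.5  31.4] [38.6 12.5] 12.2
box 420 328 4255 [594.4 316.1] [334.1  22.6] -79.9
box 250 299 493 [594.3 134.7] [65.3 14.4] -79.9
box 468 280 944 [530.1 361. ] [70.2 31. ] 23.4
box 103 280 838 [597.4 -15.4] [70.2 30.7] -3.3
box 241 242 3153 [527.  123.2] [83.5 52.8] -79.9
box 284 126 5153 [410.3 144.4] [79.8 55.1] 8.7
```

```bash
python3 - <<'E'
from h import *
go(.4103,.1444,.0197,98.8)
E
```

```text
shift [ 2.73 -0.04  7.29] turn 0.25 j [  37. -117.] t 14.3
```

```bash
python3 -m creep '[[-1,0.9,-0.01,0.5,0,0,0.25],[-1,0.9,-0.01,0.5,0,0,0],[-1,0.93,-0.02,0.5,0,0,0],[-1,0,0,1,0,0,0],[-1,0,0,1,0,0,0],[-1,0,0,1,0,0,0],[-1,0,0,1,0,0,0],[-1,0,0,0.9,0,0,0],[-1,0,0,0.6,0,0,0],[-1,0,0,0.3,0,0,0],[-1,0,0,0,0,0,0],[-1,0,0,0,0,0,0]]' >/dev/null
python3 - <<'E'
from h import *
go(.4103,.1444,.0197,98.8)
E
python3 -m creep '[[1,0,0,0,0,0,0],[1,0,0,0,0,0,0],[1,0,0,0,0,0,0],[1,0,0,0,0,0,0],[1,0,0,0,0,0,0],[1,0,0,0,0,0,0],[1,0,0,0,0,0,0]]'; python3 -m creep '[[1,0,0,-0.3,0,0,0],[1,0,0,-0.7,0,0,0],[1,0,0,-1,0,0,0],[1,0,0,-1,0,0,0],[1,0,0,-1,0,0,0],[1,0,0,-0.6,0,0,0]]' | tail -3
python3 - <<'E'
from h import *
go(.669,.1226,.0195,90.1)
E
```

```text
shift [ 0.01  0.04 -0.03] turn -0.02 j [  41. -122.] t 15.3
t: 15.87
position: [0.41, 0.1437, 0.0191]
tcp_rot: [[-0.988, -0.152, 0.0], [-0.152, 0.988, 0.0], [-0.0, 0.0, -1.0]]
force: [-0.4, -0.7, 4.0]
grip_width: 0.0549
grip_force: 30.0
force: [0.8, -0.1, -3.7]
grip_width: 0.0551
grip_force: 30.0
shift [-10.36  -0.86   4.67] turn 1.72 j [  41. -122.] t 16.4
```

```bash
python3 -m creep '[[1,0,0,0,0,0,0.86],[1,0,0,0,0,0,0.86],[1,-0.5,-0.08,0,0,0,0],[1,-0.9,-0.08,0,0,0,0],[1,-0.9,-0.08,0,0,0,0],[1,-0.9,-0.08,0,0,0,0],[1,-0.9,-0.08,0,0,0,0],[1,-0.9,-0.08,0,0,0,0],[1,-0.9,-0.08,0,0,0,0],[1,-0.9,-0.08,0,0,0,0],[1,-0.9,-0.08,0,0,0,0],[1,-0.9,-0.07,0,0,0,0],[1,-0.9,-0.07,0,0,0,0],[1,-0.6,0,0,0,0,0],[1,-0.2,0,0,0,0,0],[1,0,0,0,0,0,0],[1,0,0,0,0,0,0],[1,0,0,0,0,0,0]]' >/dev/null
python3 - <<'E'
from h import *
go(.669,.1226,.0195,90.1)
E
```

```text
shift [-0.12  0.01  4.54] turn 0.01 j [  24. -114.] t 17.9
```

```bash
python3 -m creep '[[1,-0.08,0,0.6,0,0,0],[1,0,0,1,0,0,0],[1,0,0,1,0,0,0],[1,0,0,0.8,0,0,0],[1,0,0,0.5,0,0,0],[1,0,0,0.3,0,0,0],[1,0,0,0.1,0,0,0],[1,0,0,0,0,0,0],[1,0,0,0,0,0,0],[1,0,0,0,0,0,0],[1,0,0,0,0,0,0]]' | head -2
python3 - <<'E'
from h import *
go(.669,.1226,.0195,90.1)
E
```

```text
t: 18.78
position: [0.6703, 0.1229, 0.0277]
shift [ 0.05 -0.01  0.33] turn 0.01 j [  24. -114.] t 18.8
```

```bash
python3 -m creep '[[1,0.04,0,0.1,0,0,0],[1,0,0,0.1,0,0,0],[1,0,0,0.08,0,0,0],[1,0,0,0.03,0,0,0],[1,0,0,0,0,0,0]]'; python3 -m creep '[[1,0,0,0.03,0,0,0],[1,0,0,0,0,0,0],[1,0,0,0,0,0,0]]'
```

```text
t: 19.2
position: [0.6684, 0.1226, 0.0192]
tcp_rot: [[-1.0, -0.002, -0.0], [-0.002, 1.0, -0.0], [0.0, -0.0, -1.0]]
force: [-1.8, -0.9, 1.3]
grip_width: 0.0547
grip_force: 30.0
t: 19.45
position: [0.6684, 0.1226, 0.0192]
tcp_rot: [[-1.0, -0.003, 0.0], [-0.003, 1.0, -0.0], [-0.0, -0.0, -1.0]]
force: [-4.3, -0.5, 4.6]
grip_width: 0.055
grip_force: 30.0
```

```bash
python3 -m creep '[[-0.6,0,0,0,0,0,0],[-0.6,0,0,0,0,0,0],[-0.6,0,0,0,0,0,0],[-0.6,0,0,-0.3,0,0,0],[-0.6,0,0,-1,0,0,0],[-0.6,0,0,-1,0,0,0],[-0.6,-0.4,0,-1,0,0,0],[-0.6,-0.8,0,-1,0,0,0],[-1,-0.8,-0.3,-1,0,0,0],[-1,-0.6,-0.6,-1,0,0,0],[-1,0,-0.6,-1,0,0,0],[-1,0,0,0,0,0,0],[-1,0,0,0,0,0,0]]' |head -2
python3 - <<'E'
from h import *
im,c=snap('wrist','w7.png'); print(c['extrinsics'][:3,3],yaw())
show(im,c,dict(red=.052,green=.052,blue=.052)); box(im,c,'green',.05);box(im,c,'red',.05)
E
```

```text
t: 20.53
position: [0.7346, 0.0846, 0.2028]
[0.66562134 0.08491146 0.35635764] 90.07620280552607
red 80 124 3556 [ 664.9 -103.5] [71. 43.] -88.2
red 57 60 472 [ 610.3 -114.9] [79.2  5.1] -88.1
red 550 6 185 [568.  310.2] [14.  10.5] -89.9
green 482 213 237 [749.6 280.5] [55.   5.4] -19.0
green 415 200 396 [737.1 212.2] [79.   5.9] -19.0
green 325 128 2803 [668. 123.] [56.  42.1] -90.0
green 326 67 471 [615.  122.6] [78.7  4.9] -90.0
blue 329 52 2144 [596.  121.4] [102.5  66.1] -89.9
blue 72 46 5226 [ 594.6 -103.5] [122.9  62.7] -89.9
box 420 328 4257 [879.4 221.3] [336.9  22.7] 90.0
box 466 281 881 [823.8 275.2] [70.5 30.8] 13.3
box 105 280 847 [ 823.8 -103.7] [70.2 30.6] -13.4
box 69 159 485 [ 696.4 -120.7] [34.9 18. ] -90.0
box 325 127 5199 [668.5 122.9] [79.4 56.9] 0.0
box 91 107 2326 [ 664.8 -100.4] [80.1 77.8] 1.6
box 314 36 5013 [589.8 119.5] [86.  54.9] -90.0
box 420 328 4257 [879.4 221.3] [336.9  22.7] 90.0
box 466 281 881 [823.8 275.2] [70.5 30.8] 13.3
box 105 280 847 [ 823.8 -103.7] [70.2 30.6] -13.4
box 323 162 1007 [699.6 122.5] [55.9 17.1] -90.0
box 326 93 1149 [637.  122.7] [55.5 16.2] -90.0
box 83 121 6772 [ 664.8 -101. ] [80.1 79. ] 1.6
box 57 60 471 [ 609.9 -116.2] [79.8  5.1] -88.1
box 312 30 4250 [585.7 114.3] [75.7 46.7] -90.0
```

View pics/w7.png

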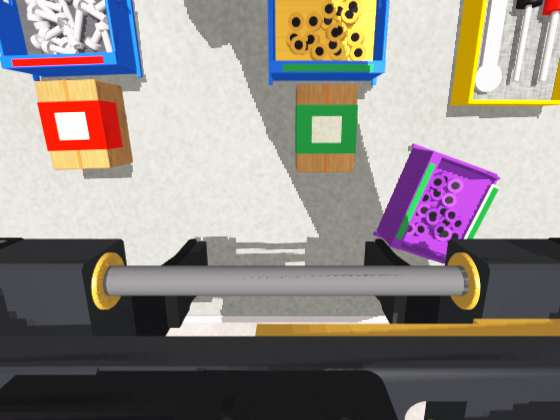

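Both cartons stand square behind their bins: the green at (325,128), centred at (0.6685,0.1229), 9 mm off the bin, and the red at (75,125). The bins haven't moved. Next is the washer box.

```bash
python3 - <<'E'
from h import *
go(.474,-.152,.2,92.3)
E
```

```text
shift [ 1.075e+01 -9.060e+00  1.000e-02] turn -0.44 j [  19. -109.] t 20.6
```

```bash
python3 -m creep '[[-1,0,0,0,0,0,-0.44],[-1,0.98,-0.82,0,0,0,0],[-1,0.98,-0.82,0,0,0,0],[-1,0.98,-0.82,0,0,0,0],[-1,0.98,-0.82,0,0,0,0],[-1,0.98,-0.82,0,0,0,0],[-1,0.98,-0.82,0,0,0,0],[-1,0.98,-0.82,0,0,0,0],[-1,0.98,-0.82,0,0,0,0],[-1,0.98,-0.82,0,0,0,0],[-1,0.98,-0.82,0,0,0,0],[-1,0.95,-0.82,0,0,0,0],[-1,0,0,0,0,0,0],[-1,0,0,0,0,0,0]]' >/dev/null
python3 - <<'E'
from h import *
im,c=snap('wrist','w8.png'); print(c['extrinsics'][:3,3],yaw())
show(im,c,dict(green=.03)); print(blobs(masks(im)['orange'],c,.08))
cv2.imwrite('pics/w8c.png',cv2.resize(im[60:240,130:420],None,fx=2,fy=2))
E
```

```text
[ 0.40437944 -0.15339131  0.35351531] 92.31209538718316
green 282 131 1343 [ 407.3 -156.6] [45.8 29.2] -86.5
[(443, 162, 2010, array([431.6, -16.4]), array([48.1, 46.4]), 3.0)]
```

View pics/w8c.png

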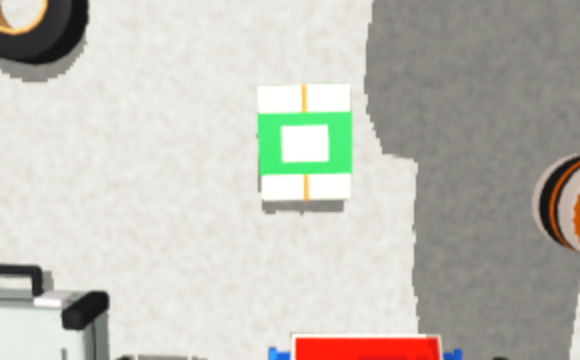

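The washer box is centred in the crop at (305,143): position (0.4073,-0.1566), heading about 3.5°.

```bash
python3 - <<'E'
from h import *
go(.4073,-.1566,.014,93.5)
E
```

```text
shift [ 2.65 -0.07  7.43] turn -0.24 j [  1. -89.] t 21.8
```

```bash
python3 -m creep '[[-1,0.9,-0.02,0.5,0,0,-0.24],[-1,0.9,-0.02,0.5,0,0,0],[-1,0.85,-0.02,0.5,0,0,0],[-1,0,0,1,0,0,0],[-1,0,0,1,0,0,0],[-1,0,0,1,0,0,0],[-1,0,0,1,0,0,0],[-1,0,0,0.9,0,0,0],[-1,0,0,0.7,0,0,0],[-1,0,0,0.3,0,0,0],[-1,0,0,0,0,0,0],[-1,0,0,0,0,0,0]]' >/dev/null
python3 - <<'E'
from h import *
go(.4073,-.1566,.014,93.5)
E
python3 -m creep '[[1,0,0,0,0,0,0],[1,0,0,0,0,0,0],[1,0,0,0,0,0,0],[1,0,0,0,0,0,0],[1,0,0,0,0,0,0],[1,0,0,0,0,0,0],[1,0,0,0,0,0,0],[1,0,0,0,0,0,0]]'; python3 -m creep '[[1,0,0,-0.3,0,0,0],[1,0,0,-0.7,0,0,0],[1,0,0,-1,0,0,0],[1,0,0,-1,0,0,0],[1,0,0,-1,0,0,0],[1,0,0,-1,0,0,0],[1,0,0,-0.8,0,0,0],[1,0,0,-0.2,0,0,0]]' | tail -3
python3 - <<'E'
from h import *
go(.6685,.1228,.064,90)
E
```

```text
shift [ 0.06 -0.04  0.05] turn 0.02 j [  1. -87.] t 22.8
t: 23.47
position: [0.4082, -0.1561, 0.0154]
tcp_rot: [[-0.998, -0.062, 0.0], [-0.062, 0.998, -0.0], [-0.0, -0.0, -1.0]]
force: [0.4, 0.0, 1.0]
grip_width: 0.0447
grip_force: 30.0
force: [0.1, -0.2, -1.6]
grip_width: 0.0449
grip_force: 30.0
shift [-10.32  11.17   4.26] turn 0.71 j [  1. -87.] t 24.1
```

```bash
python3 -m creep '[[1,0,0,0,0,0,0.71],[1,-0.43,0.47,0,0,0,0],[1,-0.86,0.93,0,0,0,0],[1,-0.86,0.93,0,0,0,0],[1,-0.86,0.93,0,0,0,0],[1,-0.86,0.93,0,0,0,0],[1,-0.86,0.93,0,0,0,0],[1,-0.86,0.93,0,0,0,0],[1,-0.86,0.93,0,0,0,0],[1,-0.86,0.93,0,0,0,0],[1,-0.86,0.93,0,0,0,0],[1,-0.86,0.93,0,0,0,0],[1,-0.86,0.93,0,0,0,0],[1,-0.43,0.47,0,0,0,0],[1,0,0,0,0,0,0],[1,0,0,0,0,0,0],[1,0,0,0,0,0,0]]' >/dev/null
python3 - <<'E'
from h import *
go(.6694,.1228,.0654,90)
E
```

```text
shift [-0.18  0.01  3.94] turn -0.01 j [  24. -114.] t 25.6
```

```bash
python3 -m creep '[[1,-0.16,0,0.6,0,0,0],[1,0,0,1,0,0,0],[1,0,0,0.9,0,0,0],[1,0,0,0.6,0,0,0],[1,0,0,0.3,0,0,0],[1,0,0,0.1,0,0,0],[1,0,0,0,0,0,0],[1,0,0,0,0,0,0],[1,0,0,0,0,0,0]]' >/dev/null
python3 - <<'E'
from h import *
go(.6694,.1228,.0654,90); print(bot.read_state()['force'])
E
```

```text
shift [ 0.07 -0.02  0.56] turn -0.0 j [  24. -114.] t 26.3
[-0.18012174 -0.1469782  -1.1517096 ]
```

```bash
python3 -m creep '[[1,0.05,-0.02,0.2,0,0,0],[1,0,0,0.1,0,0,0],[1,0,0,0.1,0,0,0],[1,0,0,0.06,0,0,0],[1,0,0,0,0,0,0],[1,0,0,0,0,0,0]]'; python3 -m creep '[[1,0,0,0.04,0,0,0],[1,0,0,0,0,0,0]]'
```

```text
t: 26.8
position: [0.669, 0.1226, 0.0661]
tcp_rot: [[-1.0, 0.0, -0.0], [0.0, 1.0, -0.0], [0.0, -0.0, -1.0]]
force: [0.0, -0.9, -0.9]
grip_width: 0.0449
grip_force: 30.0
t: 26.97
position: [0.6693, 0.1227, 0.0655]
tcp_rot: [[-1.0, 0.0, 0.001], [0.0, 1.0, 0.0], [-0.001, 0.0, -1.0]]
force: [1.0, 0.7, -1.0]
grip_width: 0.0448
grip_force: 30.0
```

```bash
python3 -m creep '[[1,0,0,0.03,0,0,0],[1,0,0,0,0,0,0]]'; python3 -m creep '[[1,0,0,0.03,0,0,0],[1,0,0,0,0,0,0]]'
```

```text
t: 27.13
position: [0.6693, 0.1227, 0.0655]
tcp_rot: [[-1.0, 0.0, 0.001], [0.0, 1.0, 0.0], [-0.001, 0.0, -1.0]]
force: [-1.0, 0.2, 3.4]
grip_width: 0.0449
grip_force: 30.0
t: 27.3
position: [0.6693, 0.1227, 0.0655]
tcp_rot: [[-1.0, 0.0, 0.001], [0.0, 1.0, 0.0], [-0.001, 0.0, -1.0]]
force: [-2.5, 0.3, 6.7]
grip_width: 0.0447
grip_force: 30.0
```

```bash
python3 -m creep '[[-0.4,0,0,-0.05,0,0,0],[-0.4,0,0,0,0,0,0],[-0.4,0,0,0,0,0,0],[-0.4,0,0,0,0,0,0],[-0.4,0,0,-0.4,0,0,0],[-0.4,0,0,-1,0,0,0],[-0.4,0,0,-1,0,0,0],[-0.4,-0.6,0,-1,0,0,0],[-0.4,-1,0,-1,0,0,0],[-1,-0.8,0,-1,0,0,0],[-1,-0.2,0,0,0,0,0],[-1,0,0,0,0,0,0],[-1,0,0,0,0,0,0]]' |head -2
python3 - <<'E'
from h import *
im,c=snap('wrist','w9.png'); print(c['extrinsics'][:3,3],yaw())
show(im,c,dict(green=.08)); print(blobs(masks(im)['green'],c,.052))
cv2.imwrite('pics/w9c.png',cv2.resize(im[30:240,200:480],None,fx=2,fy=2))
go(.498,-.012,.22,90)
E
```

```text
t: 28.38
position: [0.7332, 0.1224, 0.1991]
[0.66524535 0.12309577 0.353095  ] 89.96216801825551
green 446 222 379 [748.9 266.5] [65.1  6.2] -18.9
green 377 203 401 [730.7 203.9] [71.8  5.3] -19.0
green 285 131 2186 [668.4 123.2] [50.7 38.8] 89.9
green 284 69 535 [620.2 122.5] [72.1  4.4] 89.9
[(446, 222, 379, array([757.5, 281.2]), array([71.8,  6.8]), -18.9), (377, 203, 401, array([737.4, 212.2]), array([79.1,  5.8]), -19.0), (285, 131, 2186, array([668.7, 123.2]), array([55.8, 42.8]), 89.9), (284, 69, 535, array([615.6, 122.4]), array([79.5,  4.9]), 89.9)]
shift [ 9.39 -5.38 -0.83] turn -0.01 j [  22. -112.] t 28.4
```

View pics/w9c.png

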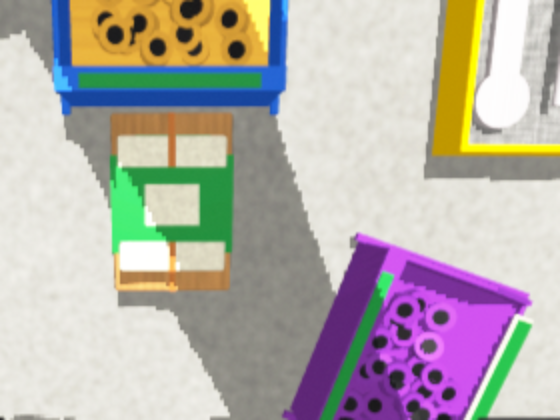

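The washer box sits squarely on the green carton: box centre (172,203) in the crop against carton centre (171,202). Next is the jar.

```bash
python3 -m creep '[[-1,0.94,-0.52,-0.08,0,0,0],[-1,0.94,-0.52,-0.08,0,0,0],[-1,0.94,-0.52,-0.08,0,0,0],[-1,0.94,-0.52,-0.08,0,0,0],[-1,0.94,-0.52,-0.08,0,0,0],[-1,0.94,-0.52,-0.08,0,0,0],[-1,0.94,-0.52,-0.08,0,0,0],[-1,0.94,-0.52,-0.08,0,0,0],[-1,0.94,-0.52,-0.08,0,0,0],[-1,0.94,-0.52,-0.08,0,0,0],[-1,0,0,0,0,0,0],[-1,0,0,0,0,0,0]]' |head -2
python3 - <<'E'
from h import *
im,c=snap('wrist','w10.png'); print(c['extrinsics'][:3,3],yaw())
print(blobs(masks(im)['orange'],c,.08)); print(blobs(masks(im)['dark'],c,.025)[:8])
E
```

```text
t: 29.43
position: [0.497, -0.0079, 0.22]
[ 0.42877937 -0.00728154  0.37388759] 89.98555949489639
[(289, 127, 1158, array([429.9,  -1.9]), array([47.6, 38.2]), 21.6)]
[(540, 411, 608, array([798.5, 326.1]), array([77.9, 28.3]), 90.0), (447, 410, 688, array([797.6, 210.5]), array([54.7, 30. ]), 90.0), (381, 254, 662, array([569.5, 113.5]), array([53.9, 31.7]), 88.0), (189, 254, 664, array([ 569.1, -127.5]), array([52.5, 31.6]), -88.5), (206, 360, 41335, array([680.9, -26.6]), array([739.6, 263. ]), 90.0), (477, 276, 5132, array([603.3, 218.1]), array([226.5, 115.5]), -66.4), (48, 192, 308, array([ 498. , -270.1]), array([42.6, 11.6]), -73.9), (18, 176, 88, array([ 482.9, -305.3]), array([31.9, 11.1]), 90.0)]
```

```bash
python3 - <<'E'
from h import *
im=cv2.imread('pics/w10.png'); c=viewer.calibration('wrist')
hsv=cv2.cvtColor(im,cv2.COLOR_BGR2HSV); print(hsv[127,260:325:5].tolist())
m=cv2.inRange(hsv,(3,150,60),(20,255,255)); m[230:]=0
k=max(cv2.findContours(m,cv2.RETR_EXTERNAL,cv2.CHAIN_APPROX_NONE)[0],key=cv2.contourArea)
print(cv2.contourArea(k)); p=cast(c,k[:,0],.08).astype(np.float32)*1000
print(cv2.minEnclosingCircle(p),p.min(0),p.max(0))
E
```

```text
[[17, 251, 253], [23, 255, 255], [14, 248, 232], [14, 247, 232], [14, 247, 233], [14, 251, 232], [14, 247, 233], [14, 246, 233], [13, 247, 233], [13, 247, 233], [13, 247, 232], [27, 17, 132], [23, 17, 135]]
2333.0
((433.0377502441406, -6.201025009155273), 24.71559715270996) [408.7333   -30.478191] [457.347     17.894487]
```

```bash
python3 - <<'E'
from h import *
go(.433,-.0062,.04,90)
E
```

```text
shift [2.6  0.05 7.2 ] turn -0.0 j [  18. -108.] t 29.5
```

```bash
python3 -m creep '[[-1,0.8,0.05,0,0,0,0],[-1,0.9,0,0,0,0,0],[-1,0.9,0,0.5,0,0,0],[-1,0,0,0.8,0,0,0],[-1,0,0,1,0,0,0],[-1,0,0,1,0,0,0],[-1,0,0,1,0,0,0],[-1,0,0,1,0,0,0],[-1,0,0,0.9,0,0,0],[-1,0,0,0.7,0,0,0],[-1,0,0,0.3,0,0,0],[-1,0,0,0,0,0,0],[-1,0,0,0,0,0,0]]' >/dev/null
python3 - <<'E'
from h import *
go(.433,-.0062,.04,90)
E
python3 -m creep '[[1,0,0,0,0,0,0],[1,0,0,0,0,0,0],[1,0,0,0,0,0,0],[1,0,0,0,0,0,0],[1,0,0,0,0,0,0],[1,0,0,0,0,0,0],[1,0,0,0,0,0,0]]'; python3 -m creep '[[1,0,0,-0.3,0,0,0],[1,0,0,-0.7,0,0,0],[1,0,0,-1,0,0,0],[1,0,0,-1,0,0,0],[1,0,0,0,0,0,0],[1,0,0,0,0,0,0]]' | tail -3
python3 - <<'E'
from h import *
go(.573,.003,.04,90)
E
```

```text
shift [ 0.06 -0.02 -0.  ] turn 0.0 j [  21. -111.] t 30.6
t: 31.15
position: [0.4339, -0.0062, 0.0403]
tcp_rot: [[-1.0, 0.0, -0.0], [0.0, 1.0, -0.0], [0.0, -0.0, -1.0]]
force: [-0.2, -0.4, 2.6]
grip_width: 0.0494
grip_force: 30.0
force: [-0.1, 0.3, -3.5]
grip_width: 0.0493
grip_force: 30.0
shift [-5.54  0.35  3.06] turn -0.01 j [  21. -111.] t 31.6
```

```bash
python3 -m creep '[[1,-0.5,0.05,0,0,0,0],[1,-0.9,0.05,0,0,0,0],[1,-0.9,0.05,0,0,0,0],[1,-0.9,0.05,0,0,0,0],[1,-0.9,0.05,0,0,0,0],[1,-0.8,0.05,0,0,0,0],[1,-0.5,0.05,0,0,0,0],[1,-0.1,0,0.3,0,0,0],[1,0,0,0.7,0,0,0],[1,0,0,0.7,0,0,0],[1,0,0,0.6,0,0,0],[1,0,0,0.3,0,0,0],[1,0,0,0.1,0,0,0],[1,0,0,0,0,0,0],[1,0,0,0,0,0,0],[1,0,0,0,0,0,0]]' >/dev/null
python3 - <<'E'
from h import *
go(.573,.003,.04,90)
E
```

```text
shift [-0.04  0.01  0.34] turn -0.0 j [  17. -107.] t 33.0
```

```bash
python3 -m creep '[[1,0,0,0.1,0,0,0],[1,0,0,0.1,0,0,0],[1,0,0,0.08,0,0,0],[1,0,0,0.03,0,0,0],[1,0,0,0,0,0,0]]'; python3 -m creep '[[1,0,0,0.03,0,0,0],[1,0,0,0,0,0,0]]'
```

```text
t: 33.4
position: [0.5714, 0.0026, 0.0404]
tcp_rot: [[-1.0, 0.0, 0.0], [0.0, 1.0, -0.0], [-0.0, -0.0, -1.0]]
force: [-1.9, 0.1, 2.2]
grip_width: 0.0496
grip_force: 30.0
t: 33.57
position: [0.5715, 0.0027, 0.0403]
tcp_rot: [[-1.0, 0.0, 0.0], [0.0, 1.0, -0.0], [-0.0, -0.0, -1.0]]
force: [-3.9, 0.3, 6.6]
grip_width: 0.0494
grip_force: 30.0
```

```bash
python3 -m creep '[[-0.45,0,0,-0.03,0,0,0],[-0.45,0,0,0,0,0,0],[-0.45,0,0,0,0,0,0],[-0.45,0,0,0,0,0,0],[-0.45,0,0,-0.4,0,0,0],[-0.45,0,0,-1,0,0,0],[-0.45,0,0,-1,0,0,0],[-0.45,0,0,-1,0,0,0],[-1,0,0,-1,0,0,0],[-1,0,0,-1,0,0,0],[-1,0,0,-1,0,0,0]]' |head -2
python3 - <<'E'
from h import *
go(.632,-.313,.22,90)
E
```

```text
t: 34.48
position: [0.5713, 0.0025, 0.2019]
shift [ -2.43 -12.62  -0.72] turn -0.0 j [  16. -107.] t 34.5
```

```bash
python3 -m creep '[[-1,-0.19,-0.97,-0.05,0,0,0],[-1,-0.19,-0.97,-0.05,0,0,0],[-1,-0.19,-0.97,-0.05,0,0,0],[-1,-0.19,-0.97,-0.05,0,0,0],[-1,-0.19,-0.97,-0.05,0,0,0],[-1,-0.19,-0.97,-0.05,0,0,0],[-1,-0.19,-0.97,-0.05,0,0,0],[-1,-0.19,-0.97,-0.05,0,0,0],[-1,-0.19,-0.97,-0.05,0,0,0],[-1,-0.19,-0.97,-0.05,0,0,0],[-1,-0.19,-0.97,-0.05,0,0,0],[-1,-0.19,-0.97,-0.05,0,0,0],[-1,-0.19,-0.97,-0.05,0,0,0],[-1,0,0,0,0,0,0],[-1,0,0,0,0,0,0],[-1,0,0,0,0,0,0]]' |head -2
python3 - <<'E'
from h import *
im,c=snap('wrist','w11.png'); np.savez('w11.npz',**c); print(c['extrinsics'][:3,3],yaw())
E
```

```text
t: 35.82
position: [0.6328, -0.3124, 0.2161]
[ 0.56450115 -0.31183372  0.37003923] 90.0010380919668
```

View pics/w11.png

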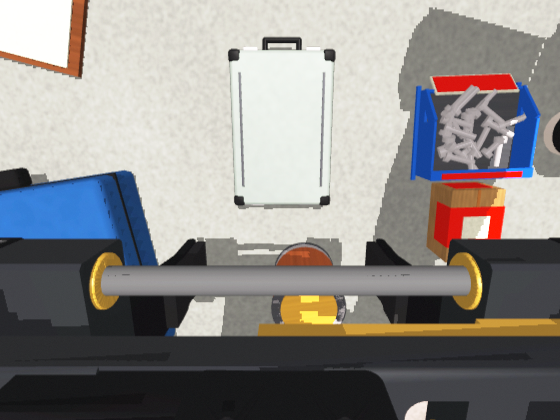

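The case is clear at (282,128), with lid corners near (230,50), (334,49), (330,206) and (234,206). The tin is behind it at (305,270).

```bash
python3 - <<'E'
from h import *
c=np.load('w11.npz'); im=cv2.imread('pics/w11.png')
m=np.uint8(masks(im)['dark'])
cs=[]
for p in [(235,56),(329,56),(325,200),(239,200)]:
    s=np.zeros_like(m); s[p[1]-12:p[1]+13,p[0]-12:p[0]+13]=m[p[1]-12:p[1]+13,p[0]-12:p[0]+13]
    M=cv2.moments(s,True); cs.append((M['m10']/M['m00'],M['m01']/M['m00']))
q=cast(c,cs,.045); print(q.round(4),'mean',q.mean(0).round(4))
a=(q[2]+q[3]-q[0]-q[1]); b=q[1]+q[2]-q[0]-q[3]; print(np.degrees(np.arctan2(a[1],a[0])),np.degrees(np.arctan2(b[1],b[0])))
print(cast(c,[(230,50),(334,49),(330,206),(234,206)],.045).round(4))
go(.41,-.298,.2,90)
E
```

```text
[[ 0.4989 -0.3629]
 [ 0.5006 -0.2699]
 [ 0.639  -0.2707]
 [ 0.6382 -0.3612]] mean [ 0.5692 -0.3162]
0.17036066759389676 89.24455599396931
[[ 0.4942 -0.3633]
 [ 0.4934 -0.2664]
 [ 0.6439 -0.265 ]
 [ 0.6438 -0.3657]]
shift [8.91 0.56 0.65] turn 0.0 j [-13. -77.] t 35.9
```

```bash
python3 -m creep '[[-1,0.99,0.06,0,0,0,0],[-1,0.99,0.06,0,0,0,0],[-1,0.99,0.06,0,0,0,0],[-1,0.99,0.06,0,0,0,0],[-1,0.99,0.06,0,0,0,0],[-1,0.99,0.06,0,0,0,0],[-1,0.99,0.06,0,0,0,0],[-1,0.99,0.06,0,0,0,0],[-1,0.99,0.06,0,0,0,0],[-1,0,0,0,0,0,0],[-1,0,0,0,0,0,0],[-1,0,0,0,0,0,0]]' |head -2
python3 - <<'E'
from h import *
im,c=snap('wrist','w12.png'); print(c['extrinsics'][:3,3],yaw())
m=np.uint8(masks(im)['dark'])*255; m[225:]=0
for k in cv2.findContours(m,cv2.RETR_EXTERNAL,cv2.CHAIN_APPROX_NONE)[0]:
    if cv2.contourArea(k)>500:
        p=cast(c,k[:,0],.025).astype(np.float32)*1000; print(k[:,0].mean(0),cv2.minEnclosingCircle(p),p.min(0),p.max(0))
cv2.imwrite('pics/w12c.png',im[:240])
E
```

```text
t: 36.87
position: [0.4109, -0.2987, 0.2168]
[ 0.34237899 -0.29799272  0.37057808] 90.04472629224087
[285.33526012 127.30635838] ((343.798095703125, -299.1686096191406), 29.29281234741211) [ 320.15994 -328.1288 ] [ 372.20126 -270.2896 ]
```

View pics/w12c.png

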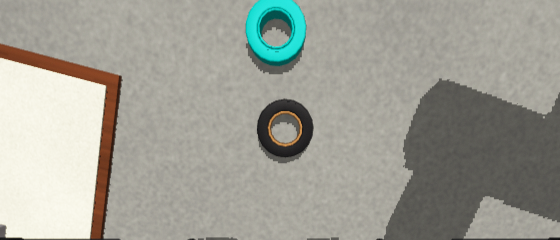

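The black roll is at (285,128). The teal one (276,32) is well clear of it.

```bash
python3 - <<'E'
from h import *
print(cast(viewer.calibration('wrist'),[(285,128)],.025))
go(.343,-.299,.012,90)
E
```

```text
[[ 0.34329986 -0.29869174]]
shift [ 2.74 -0.01  8.18] turn 0.01 j [-18. -72.] t 36.9
```

```bash
python3 -m creep '[[-1,0.9,0,0.5,0,0,0],[-1,0.9,0,0.5,0,0,0],[-1,0.92,0,0.5,0,0,0],[-1,0,0,1,0,0,0],[-1,0,0,1,0,0,0],[-1,0,0,1,0,0,0],[-1,0,0,1,0,0,0],[-1,0,0,1,0,0,0],[-1,0,0,0.7,0,0,0],[-1,0,0,0.5,0,0,0],[-1,0,0,0.3,0,0,0],[-1,0,0,0,0,0,0],[-1,0,0,0,0,0,0],[-1,0,0,0,0,0,0]]' >/dev/null
python3 - <<'E'
from h import *
go(.343,-.299,.012,90)
E
```

```text
shift [0.01 0.01 0.19] turn 0.0 j [-21. -69.] t 38.1
```

```bash
python3 -m creep '[[-1,0,0,0.16,0,0,0],[-1,0,0,0,0,0,0],[1,0,0,0,0,0,0],[1,0,0,0,0,0,0],[1,0,0,0,0,0,0],[1,0,0,0,0,0,0],[1,0,0,0,0,0,0],[1,0,0,0,0,0,0],[1,0,0,0,0,0,0]]'; python3 -m creep '[[1,0,0,-0.3,0,0,0],[1,0,0,-0.7,0,0,0],[1,0,0,-1,0,0,0],[1,0,0,-1,0,0,0],[1,0,0,-1,0,0,0],[1,0,0,-0.4,0,0,0]]' | tail -3
python3 - <<'E'
from h import *
go(.569,-.3155,.058,90)
E
```

```text
t: 38.83
position: [0.3424, -0.2991, 0.0122]
tcp_rot: [[-1.0, 0.0, 0.0], [0.0, 1.0, -0.0], [-0.0, -0.0, -1.0]]
force: [-0.8, 1.0, 0.8]
grip_width: 0.0602
grip_force: 30.0
force: [0.2, -1.7, -0.3]
grip_width: 0.0597
grip_force: 30.0
shift [-9.   -0.62  2.76] turn 0.0 j [-21. -69.] t 39.3
```

```bash
python3 -m creep '[[1,-0.5,-0.07,0,0,0,0],[1,-0.95,-0.07,0,0,0,0],[1,-0.95,-0.07,0,0,0,0],[1,-0.95,-0.07,0,0,0,0],[1,-0.95,-0.07,0,0,0,0],[1,-0.95,-0.07,0,0,0,0],[1,-0.95,-0.07,0,0,0,0],[1,-0.95,-0.07,0,0,0,0],[1,-0.95,-0.06,0,0,0,0],[1,-0.7,0,0,0,0,0],[1,-0.2,0,0.4,0,0,0],[1,0,0,0.8,0,0,0],[1,0,0,0.7,0,0,0],[1,0,0,0.3,0,0,0],[1,0,0,0,0,0,0],[1,0,0,0,0,0,0],[1,0,0,0,0,0,0]]' >/dev/null
python3 - <<'E'
from h import *
go(.568,-.3155,.0575,90)
E
```

```text
shift [-0.01 -0.02  0.42] turn -0.0 j [-15. -75.] t 40.8
```

```bash
python3 -m creep '[[1,0,-0.02,0.15,0,0,0],[1,0,0,0.1,0,0,0],[1,0,0,0.06,0,0,0],[1,0,0,0.03,0,0,0],[1,0,0,0,0,0,0],[1,0,0,0,0,0,0]]'; python3 -m creep '[[1,0,0,0.03,0,0,0],[1,0,0,0,0,0,0]]';python3 -m creep '[[1,0,0,0.03,0,0,0],[1,0,0,0,0,0,0]]'
```

```text
t: 41.25
position: [0.5673, -0.3151, 0.0587]
tcp_rot: [[-1.0, 0.0, 0.0], [0.0, 1.0, -0.0], [-0.0, -0.0, -1.0]]
force: [0.7, 1.1, -0.8]
grip_width: 0.06
grip_force: 30.0
t: 41.42
position: [0.5673, -0.3151, 0.0578]
tcp_rot: [[-1.0, 0.0, 0.0], [0.0, 1.0, 0.0], [-0.0, 0.0, -1.0]]
force: [0.2, -0.5, -0.9]
grip_width: 0.0601
grip_force: 30.0
t: 41.58
position: [0.5674, -0.3152, 0.0572]
tcp_rot: [[-1.0, 0.0, 0.0], [0.0, 1.0, -0.0], [-0.0, -0.0, -1.0]]
force: [0.1, 0.1, 0.5]
grip_width: 0.0597
grip_force: 30.0
```

```bash
python3 -m creep '[[1,0,0,0.02,0,0,0],[1,0,0,0,0,0,0]]';python3 -m creep '[[-0.6,0,0,0,0,0,0],[-0.6,0,0,0,0,0,0],[-0.6,0,0,0,0,0,0],[-0.6,0,0,0,0,0,0],[-0.6,0,0,-0.4,0,0,0],[-0.6,0,0,-1,0,0,0],[-0.6,0,0,-1,0,0,0],[-0.6,0,0,-1,0,0,0],[-0.6,-0.6,0,-1,0,0,0],[-1,-1,0,-1,0,0,0],[-1,-1,0,-1,0,0,0],[-1,-0.2,0,-1,0,0,0],[-1,0,0,0,0,0,0],[-1,0,0,0,0,0,0]]'
python3 - <<'E'
from h import *
im,c=snap('wrist','w13.png'); print(c['extrinsics'][:3,3])
m=masks(im); hsv=cv2.cvtColor(im,cv2.COLOR_BGR2HSV)
d=np.uint8(m['dark'])*255; d[225:]=0
for k in cv2.findContours(d,cv2.RETR_EXTERNAL,cv2.CHAIN_APPROX_NONE)[0]:
    a=cv2.contourArea(k)
    if a>60: print('dark',a,k[:,0].mean(0),[np.round(v,1) for v in cv2.minEnclosingCircle(cast(c,k[:,0],.07 if a>1000 else .045).astype(np.float32)*1000)])
show(im,c,dict(red=.052))
t,_=snap('top','top1.png')
E
```

```text
t: 41.75
position: [0.5674, -0.3152, 0.0572]
tcp_rot: [[-1.0, 0.0, 0.0], [0.0, 1.0, -0.0], [-0.0, -0.0, -1.0]]
force: [-0.6, 1.8, 3.0]
grip_width: 0.0601
grip_force: 30.0
t: 42.92
position: [0.6382, -0.3152, 0.2439]
tcp_rot: [[-1.0, 0.0, 0.004], [0.0, 1.0, -0.001], [-0.004, -0.001, -1.0]]
force: [-0.9, -0.1, -0.2]
grip_width: 0.0858
grip_force: 0.0
[ 0.56932202 -0.31444166  0.39747253]
dark 787.5 [ 23.97637795 171.        ] [array([ 617.7, -605.4]), np.float64(30.8)]
dark 69.5 [277.41007194 143.92805755] [array([ 574.1, -317.1]), np.float64(30.1)]
dark 328.0 [547.4  126.56] [array([569.3, -25.2]), np.float64(21.9)]
red 458 213 2184 [ 661.9 -120.7] [69.5 49.4] -88.5
red 457 175 114 [ 620.8 -129. ] [46.   5.2] -88.1
red 469 165 249 [ 610.2 -115.5] [79.2  4.9] -88.0
red 463 79 888 [ 523.6 -134.1] [77.8 13.3] -88.0
```

View pics/w13.png

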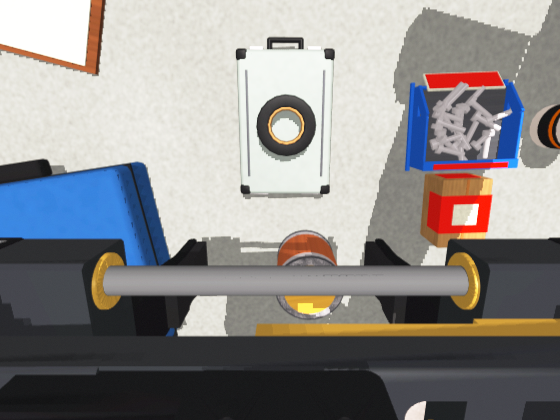

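The roll lies at (286,125) on the case lid, which spans (237..332, 50..194). I'll retreat and check everything once from above.

```bash
python3 -m creep '[[-1,1,-0.6,0,0,0,0],[-1,1,-0.6,0,0,0,0],[-1,1,-0.6,0,0,0,0],[-1,1,-0.6,0,0,0,0],[-1,1,-0.6,0,0,0,0],[-1,1,-0.6,0,0,0,0],[-1,1,-0.6,0,0,0,0],[-1,1,-0.6,0,0,0,0],[-1,1,-0.6,0,0,0,0],[-1,1,-0.6,0,0,0,0],[-1,1,-0.6,0,0,0,0],[-1,1,-0.6,0,0,0,0],[-1,1,-0.6,0,0,0,0],[-1,1,-0.6,0,0,0,0],[-1,0,0,0,0,0,0],[-1,0,0,0,0,0,0],[-1,0,0,0,0,0,0],[-1,0,0,0,0,0,0]]' |head -2
python3 - <<'E'
from h import *
t,c=snap('top','top2.png'); s,_=snap('scene','scene2.png')
a=cv2.resize(t[80:300,100:460],None,fx=1.6,fy=1.6,interpolation=cv2.INTER_CUBIC)
b=cv2.resize(s[150:350,130:460],None,fx=1.2,fy=1.2); out=np.zeros((595,580,3),np.uint8); out[:352,:576]=a; out[352:592,:396]=b
cv2.imwrite('pics/fin.png',out)
old=cv2.imread('pics/top0.png')
for nm,im in (('old',old),('new',t)):
    print(nm); m=masks(im)
    for n,z in (('red',.052),('green',.052),('blue',.052),('orange',.08),('purple',.04)):
        for q in blobs(m[n],c,z,25):
            if q[1]<320: print(n,*q)
w=cv2.imread('pics/w13.png')
E
```

```text
t: 44.52
position: [0.2876, -0.5243, 0.2411]
old
red 155 292 541 [346.5 271.2] [64.4 43.8] 75.7
red 129 215 183 [527.5 324.4] [57.  18.4] -0.8
red 320 203 213 [ 511.7 -115.4] [76.7 18.4] -87.9
red 315 163 30 [ 609.7 -115.6] [74.2  5.2] -88.1
green 212 258 446 [409.2 141.4] [57.8 42.6] -81.3
green 342 248 213 [ 404.4 -152.6] [44.9 27.3] -86.1
green 220 211 201 [516.6 116.9] [75.2 17.6] -89.6
green 215 170 41 [614.7 121.3] [75.5  5.8] -89.8
green 175 125 29 [736.8 210.5] [76.6  5. ] -18.6
green 144 123 54 [750.9 286.1] [75.2  6.3] -19.0
blue 222 186 168 [566.1 117.4] [107.2 100.6] -89.2
blue 313 179 199 [ 561.5 -114.3] [107.1 101. ] -87.7
blue 508 94 9108 [ 737.5 -612.1] [330.8 235.4] -81.7
orange 277 241 347 [430.6  -8. ] [47.2 47. ] 21.1
purple 165 127 1567 [741.7 240.5] [117.7  96. ] -18.9
new
red 129 215 180 [527.5 324.4] [56.7 18.4] -0.8
red 321 203 212 [ 511.7 -115.4] [76.7 18.4] -87.9
red 314 162 79 [ 614.1 -115.4] [74.2 13.4] -88.1
red 312 141 386 [ 663.5 -111.8] [57.9 44.3] -88.0
green 220 211 203 [516.6 116.8] [75.4 17.8] -89.9
green 216 169 73 [617.1 121.3] [75.5 10.6] -89.8
green 214 145 239 [670.2 120.4] [57.3 45.9] 86.2
green 175 126 28 [736.7 210.4] [76.6  5.2] -18.6
green 144 123 54 [750.9 286.1] [75.2  6.3] -19.0
blue 223 185 161 [566.1 117.4] [107.2 100.6] -89.2
blue 313 179 198 [ 561.5 -114.3] [107.1 101. ] -87.7
blue 507 95 9415 [ 737.4 -612.2] [330.9 235.3] -81.6
orange 267 182 328 [566.2   1.7] [49.1 45.3] -5.3
purple 165 127 1559 [741.6 240.1] [117.9  96.4] -19.1
```

View pics/fin.png

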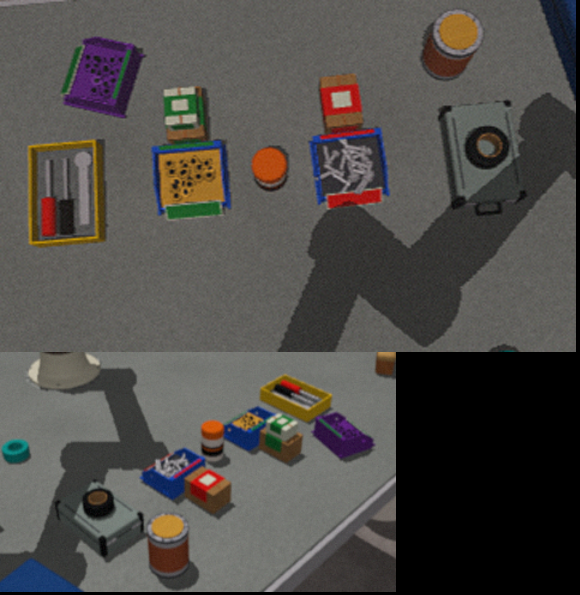

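Everything is in place. The washer box is on the green carton (183,110), with both cartons behind their bins. The jar is in the gap (269,168) and the roll is on the case lid (487,148). The bins match their original positions.

```bash
python3 -c "
from workcell import ticket
print(ticket.finish_job())"
```

```text
the job is handed in; nothing more can be done
None
```

The job is handed in at about 45 s of the 136 s: both cartons, the washer box, the jar and the tape roll are placed as asked, and in the last overhead check the bins had not moved and nothing else looked shifted.

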